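# Close up and start the bench incubator

### The arm

A 6-joint arm with a two-finger parallel gripper is mounted at the origin on a cart in front of the work surface, level with it; the furniture and walls round the work are solid. World frame = base frame: x ahead of the robot, y to its left, z up, the work surface at z = 0. Lengths are in m, angles in degrees, forces in N, time in s.
With the tool pointing down it reaches from about 0.35 to 0.925 m from the base axis. Payload 6.4 kg.
Tool frame: the origin (TCP) lies midway between the tips of the shut fingers; the grasp point (between the pads) lies manip.tcp_to_grasp behind it (manip.tcp_to_grasp is the distance from the TCP to the grasp point, in m); z points along the fingers, x is the direction in which the jaws open and shut, and the axes are right-handed (so a half turn about z gives the same grasp; the last joint's range is limited). The gripper opens to 94 mm and grips with 3 to 60 N. Pads are 16 mm wide; open, the fingers measure 119 mm over their backs; the gripper's body (75 mm by 177 mm) begins 78 mm behind the grasp point.
Start: joints at [-81.079, 14.043, 89.255, -0, 76.702, -9.975], TCP at [0.211, -0.615, 0.205] pointing down, gripper open.
Joint ranges: [-179.41, 179.41], [-58.25, 129.5], [7.25, 145.43], [-54.29, 234.29], [11.92, 165.04], [-157.13, 157.13]. Speed limits (degrees/s): [147.25, 147.25, 180, 180, 180, 180].

### API

Orientations are given as a 3x3 rotation matrix whose columns are the frame's x, y, z axes.
In Python, from workcell import manip gives the robot as it stands.
- The arm moves only by the shell command python3 -m crank 'ROWS'. ROWS is JSON, a list of rows, each a list of 3 entries, a list of its own where there are three numbers: the turn, a rotation vector about the tool's x, y, z scaled (see below), then the shift along the tool's x, y, z scaled (see below), then the closure, from 0 (fully open) to 1 (shut). A call has 1 to 12 rows; each row shifts and turns the commanded pose from where the row before left it, along the tool's axes as they then stand; what a row does not reach is not made up. The controller multiplies each number of a shift by 300 mm and each number of a turn by 90 degrees. A row lasts 1/8 s, in which the tool goes at most 62.5 mm and 10.7 degrees, less where a joint would pass 70% of its speed; a pose out of reach is approached as far as the arm can. A call with a number of a shift or a turn outside -1 to 1 is refused whole. A call with a gripper value outside its range is refused whole. The fingers move at their own pace and stop on an object; the grip force is fixed at half the most. Time passes only in rows, so rows that do not move let the fingers close. It gives the time, the measured TCP pose, the force and the opening at its end, in the units of the state.
- manip.read_state(): the state, without advancing time (a new reading comes with each control period).
- manip.capture(name): name is "scene" or "top" or "wrist"; returns a dict with "image" (384x512x3 uint8, red, green, blue), "fx", "fy", "cx", "cy" (pixels), "dist" ([k1, k2, p1, p2, k3] as OpenCV has them; the pictures are not rectified), "origin" and "rotation" of the camera in the world. Camera axes: x right, y down, z forward; pixel columns grow to the right and rows downward; lengths in m; the calibration is good to about 2 mm. A picture is of the moment at which its call begins. There is no depth.
- manip.hand_in(): hands the job in, once; it reports no verdict.
The state is a dict: "clock": time; "q": joint angles; "qd": joint speeds; "effort": joint torques, N m; "ee_pos": TCP position; "eef_rot": TCP orientation; "force": force on the tool from outside, world axes, zero at the start; "torque": the same for the moment, N m; "width": finger opening in m.
Only numpy, scipy, OpenCV 4.12 (cv2) and the standard library are available. Lean on these libraries where they do the work, as an engineer would, in place of code of your own. Each camera call takes 0.05 s, during which the arm holds its last target.

### The job

Get the small bench incubator running: with the fingertips, push its tray gently all the way in with the red-capped sample cup still standing on it, then swing the door fully shut without slamming it, then press the green start button right down and let it come up again. Only push: do not touch or lift the sample cup, do not close the door on a tray that is still out or press the button while the door is open, and leave the other bottles and the yellow-capped cup where they stand.

Things in the scene. Friction and masses are not known exactly. Their poses are not given: they have to be found in the camera images.
- incubator: Bench incubator, white box with feet, 160 deep (x) x 200 wide (y) x 115 high, fixed to the worktop. Origin: centre of its underside, on the worktop. Its own +x points to its back, +y to its left (seen from the robot), +z up; its open front is the plane x = -80 mm. Nothing rises above 115 mm except the start button.
- tray (a joint): How far the aluminium tray is out, m: 0 is fully home (a stop), grows as it comes out toward the incubator's -x, at most 0.125. About 1.5 N of friction plus 4 N per m/s drag, no spring, no catch. Tray 172 wide, 138 long; its floor is 20 mm above the worktop, its side walls reach up to 44 mm.
- tray_front (a point): Centre of the outer face of the tray's upright front panel, 55 mm above the worktop, moving with the tray. The panel is 172 wide (y), 6 thick and spans heights 16 to 80 mm; its face looks to the incubator's -x. With the tray fully home the face stands at incubator x = -83 mm, so fingers pushing it stay in front of the box.
- door (a joint): Opening angle of the door, rad: 0 is shut (a stop), at most 1.95; it grows as the free edge swings toward the robot, then to the right. About 0.06 N m friction plus 0.06 N m per rad/s drag: it stays where left; no catch or spring. At angle a, in the incubator's axes, hinge to free edge points along (-sin a, cos a) and the outer face looks to (-cos a, -sin a).
- door_hinge (a point): Point on the door's upright hinge axis, on the right (-y) side at incubator x = -86, y = -100 mm, 61.5 mm above the worktop; the axis lies in the plane of the door's inner face.
- door_push (a point): Point on the door's outer face, 140 mm from the hinge axis, 61.5 mm above the worktop, moving with the door. Door: blue frame, clear pane, 198 from hinge axis to free edge, 14 thick, heights 11 to 113 mm; the outer face is solid all over (pane too). A steel pull strip 8 wide stands 18 mm off the outer face, at 186 to 194 mm from the hinge axis.
- start (a joint): Travel of the green start button, m: 0 released, 0.006 fully down (about 4 N, a spring brings it back up); down past 0.004 counts as pressed.
- start_top (a point): Centre of the top of the green start button (22 diameter), which points up, on the roof of the incubator at incubator x = -30, y = -55 mm.
- red_cup: White sample cup with red cap, 58 diameter x 70 high, about 60 g, standing loose on the tray floor; origin at the centre of its underside. To be carried in by the tray, not touched.
- purple_bottle: White stain bottle with purple cap, 36 diameter x 98 high, loose bystander; origin at the centre of its underside.
- dropper: Brown dropper bottle with black top, 34 diameter x 102 high, loose bystander; origin at the centre of its underside.
- yellow_cup: White sample cup with yellow cap, 58 diameter x 70 high, loose bystander; origin at the centre of its underside.
There are look-alikes about, which are no part of the job. Leave any purple or turquoise look-alike of the red_cup alone.

How it is judged (in metres and radians):
On the way, in this order (a step that is already met when the one before it is completed fails the run):
1. the tray is pushed home while the door still stands open (value of joint tray below 0.005 m and value of joint door above 0.8 rad), for 0.2 s.
2. the door is shut (value of joint door below 0.035 rad and value of joint tray below 0.006 m), for 0.2 s.
3. the start button is pressed down (value of joint start above 0.004 m), for 0.04 s.
At the end, for the whole second after the job is handed in: Tray within 6 mm of home, door within 0.04 rad of shut, start button up again (less than 2 mm down), red-capped cup upright (within 0.2 rad), at rest and inside the incubator on the tray; the two bottles and the yellow-capped cup upright and within 20 mm of where they stood (value of joint tray below 0.006 m and value of joint door below 0.04 rad and value of joint start below 0.002 m and angle between each of red_cup, purple_bottle, dropper, yellow_cup's own z axis and vertical below 0.2 rad and x of red_cup in the frame of incubator between -0.06 and 0.06 m and y of red_cup in the frame of incubator between -0.07 and 0.07 m and height (world z) of red_cup between 0.012 and 0.03 m and linear speed of red_cup below 0.02 m/s and distance of each of purple_bottle, dropper, yellow_cup from where it was at the start of the episode below 0.02 m); the robot touches nothing.
It fails at once if the door is swung in (below 0.8 rad) while the tray is more than 15 mm out (value of joint door below 0.8 rad and value of joint tray above 0.015 m).
It fails at once if the start button is pressed while the door is open (more than 0.1 rad) (value of joint start above 0.004 m and value of joint door above 0.1 rad).
It fails at once if the door is slammed (faster than 3 rad/s) or the tray shoved faster than 0.5 m/s (velocity of joint door below -3 rad/s or velocity of joint tray below -0.5 m/s).
It fails at once if the red-capped cup is touched by the robot, lifted or tipped (0.35 rad) (contact force between any of the fingers, the arm and red_cup above 0.5 N or height (world z) of red_cup above 0.045 m or angle between red_cup's own z axis and vertical above 0.35 rad).
It fails at once if a bystander is moved by more than 30 mm or tipped (distance of any of purple_bottle, dropper, yellow_cup from where it was at the start of the episode above 0.03 m or angle between any of purple_bottle, dropper, yellow_cup's own z axis and vertical above 0.35 rad).
It also fails if it takes over 53 s, if anything falls off the work surface, if the arm or the gripper's body presses on something with over 40 N, if the wrist force passes 120 N, or if a joint passes its speed limit or range.

## Working session

There is one attempt and no reset: what is moved stays moved. The work goes in short steps, Python scripts to look and compute and a shell command to move; the robot and the scene stay as the last step left them, time stands still between calls to the robot, and variables do not carry over. Pictures are saved under pics/ and viewed, and the job is handed in when it is done.

```bash
mkdir -p pics; cat > h.py <<'E'
import numpy as np, cv2
from workcell import manip
def cap(n,f):
    c=manip.capture(n); cv2.imwrite(f'pics/{f}.png',c['image'][:,:,::-1]); 
    np.save(f'pics/{f}.npy',c,allow_pickle=True); return c
def load(f): return np.load(f'pics/{f}.npy',allow_pickle=True).item()
def KD(c): return np.array([[c['fx'],0,c['cx']],[0,c['fy'],c['cy']],[0,0,1.]]),np.array(c['dist'],float)
def ray(c,uv):
    K,D=KD(c); p=cv2.undistortPoints(np.array([[uv]],float),K,D)[0,0]
    return np.array(c['origin']),np.array(c['rotation'])@np.array([p[0],p[1],1])
def onz(c,uv,z):
    o,d=ray(c,uv); return o+d*(z-o[2])/d[2]
def proj(c,P):
    K,D=KD(c); R=np.array(c['rotation']).T; t=-R@np.array(c['origin'])
    return cv2.projectPoints(np.array(P,float).reshape(-1,3),cv2.Rodrigues(R)[0],t,K,D)[0][:,0]
E
python3 - <<'E'
from h import *
for n in('scene','top','wrist'):
    c=cap(n,n+'0'); print(n,c['origin'],c['rotation'])
s=manip.read_state(); print(s); print(manip.tcp_to_grasp)
E
```

```text
scene [0.06420665 0.82783001 0.82725092] [[-0.86241945 -0.29226789  0.41329428]
 [-0.50609825  0.51375747 -0.69276101]
 [-0.00986122 -0.80661809 -0.59099071]]
top [0.34107459 0.00665943 1.34466553] [[-0.02640723 -0.98291949  0.18213166]
 [-0.99945369  0.0223379  -0.02435846]
 [ 0.01987397 -0.1826754  -0.98297239]]
wrist [ 0.2784125  -0.59110852  0.38353145] [[ 0.32366488 -0.915635   -0.23843993]
 [-0.94616588 -0.31410728 -0.07814569]
 [-0.00334279  0.25089674 -0.96800808]]
{'clock': 0.15, 'q': array([-8.10793244e+01,  1.40741759e+01,  8.93074228e+01, -2.87021231e-03,
        7.67007668e+01, -9.97576358e+00]), 'qd': array([ 0.06482096, -0.09970147, -0.2329377 ,  0.02838776,  0.03505328,
       -0.01124084]), 'effort': array([ 8.16948932e-05, -4.16264856e+01, -3.14982533e+01,  6.85258443e-02,
        3.16082372e-02, -8.71676866e-05]), 'ee_pos': array([ 0.21042384, -0.61452321,  0.20462043]), 'eef_rot': array([[ 3.23869364e-01, -9.46101771e-01, -2.71077646e-04],
       [-9.46100738e-01, -3.23869415e-01,  1.41259988e-03],
       [-1.42425701e-03, -2.01031063e-04, -9.99998966e-01]]), 'force': array([-0.2827333 , -0.96369394, -0.72535878]), 'torque': array([-0.01699781, -0.00240243, -0.01542202]), 'width': 0.09385934932904477}
0.0188
```

View pics/scene0.png

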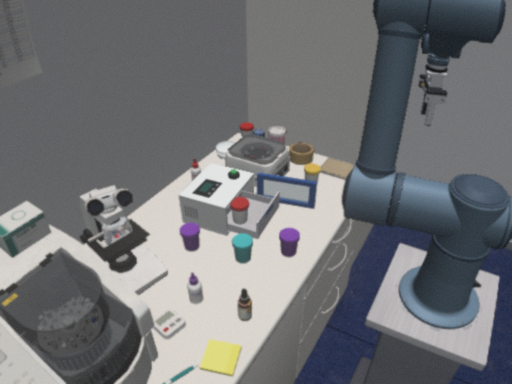

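View pics/top0.png

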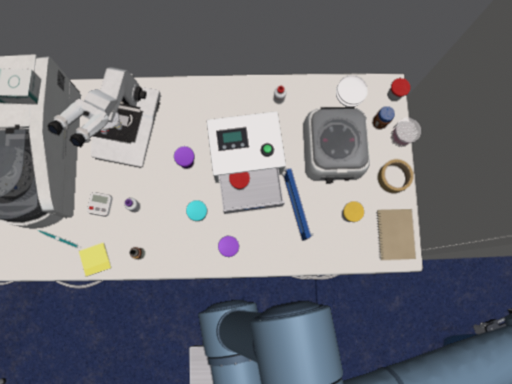

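The scene and top pictures show the incubator (top ≈(246,145)), the tray out with the red cup at (239,179), and the door open at about (298,205). The start button is at (267,150). Look-alikes are purple cups at (184,157) and (228,246) and a turquoise cup at (197,210). Other red caps are at (400,88) and (280,92), and the yellow cup is at (354,212). The purple bottle is at (130,204) and the dropper at (137,253). I'll check these in a close crop.

```bash
python3 - <<'E'
from h import *
c=load('top0');im=c['image'][100:260,170:380,::-1]
cv2.imwrite('pics/tcrop.png',cv2.resize(im,None,fx=3.7,fy=3.7,interpolation=cv2.INTER_CUBIC))
c=load('scene0');im=c['image'][150:270,165:345,::-1]
cv2.imwrite('pics/scrop.png',cv2.resize(im,None,fx=4.4,fy=4.4,interpolation=cv2.INTER_CUBIC))
E
```

```text
(no output)
```

View pics/tcrop.png

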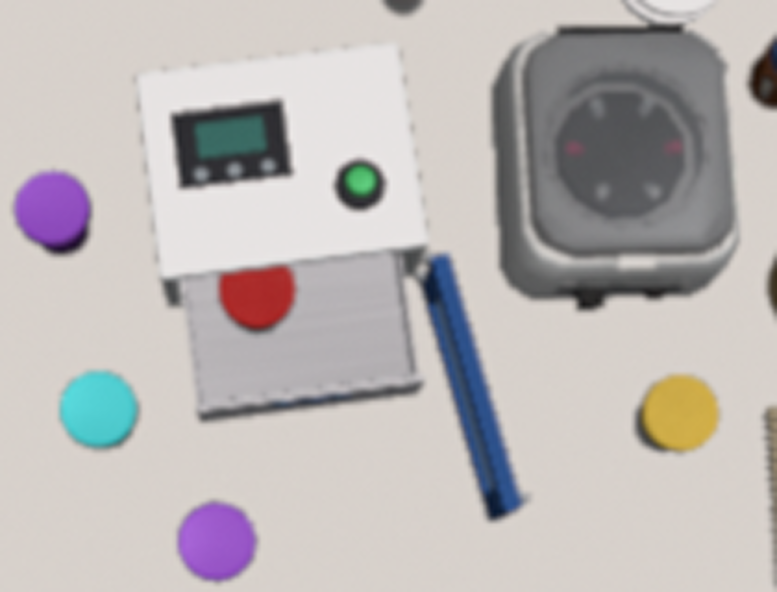

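View pics/scrop.png

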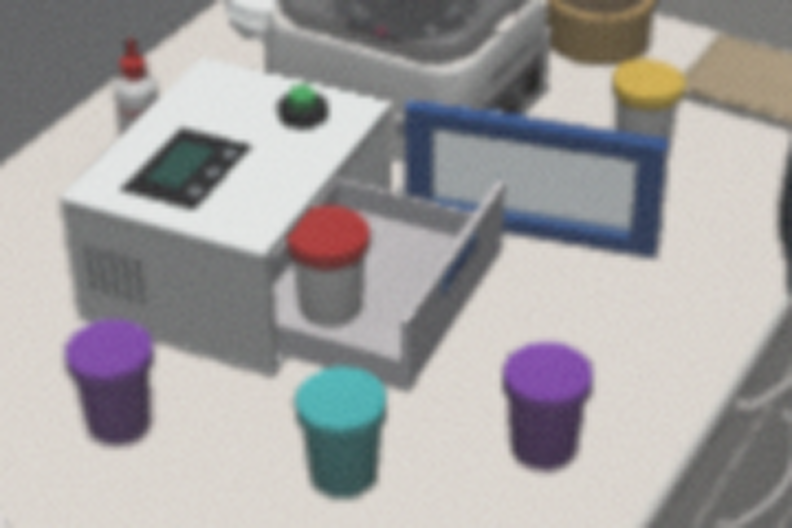

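The crop confirms the red-capped cup standing on the pulled-out tray. Roof corners in the crop are (137,75), (398,43), (427,247) and (163,283). The panel's top runs (200,410) to (421,383), and the door's top runs (440,258) to (505,512).

```bash
cat >> h.py <<'E'
E
python3 - <<'E'
from h import *
c=load('top0')
f=lambda u,v:(u/3.7+170-.36,v/3.7+100-.36)
cor=[onz(c,f(*p),.115) for p in[(137,75),(398,43),(427,247),(163,283)]]
for p in cor: print(p[:2].round(4))
BL,BR,FR,FL=[p[:2] for p in cor]
print('w',np.linalg.norm(BL-BR),np.linalg.norm(FL-FR),'d',np.linalg.norm(BL-FL),np.linalg.norm(BR-FR))
o=(BL+BR+FR+FL)/4; y=(BL-BR)+(FL-FR); x=(BL-FL)+(BR-FR)
a1=np.degrees(np.arctan2(-y[0],y[1])); a2=np.degrees(np.arctan2(x[1],x[0])); print('o',o,'yaw',a1,a2)
a=np.radians(a1*.55+a2*.45); X=np.array([np.cos(a),np.sin(a)]);Y=np.array([-X[1],X[0]])
loc=lambda p:np.array([(p[:2]-o)@X,(p[:2]-o)@Y])*1000
for n,p,z in[('panelL',(200,407),.08),('panelR',(421,380),.08),('pLb',(200,417),.08),('pRb',(421,389),.08),('btn',(362,182),.12),('hinge',(430,258),.113),('doorend in',(486,517),.113),('doorend out',(520,500),.113),('cupcap',(257,290),.07),('purplefront',(217,541),.07),('turq',(99,409),.07),('yel',(680,413),.07)]:
    q=onz(c,f(*p),z); print(n,q[:2].round(4),'loc',loc(q).round(1))
im=c['image']
E
```

```text
[0.7719 0.095 ]
[ 0.7934 -0.1023]
[ 0.6343 -0.1177]
[0.6115 0.0771]
w 0.19840580929320004 0.19607705674264506 d 0.16141022117950998 0.1597747674303997
o [ 0.70276455 -0.01198336] yaw 6.459381127166831 5.957526748300681
panelL [0.5242 0.0527] loc [-170.5   83.7]
panelR [ 0.5407 -0.1126] loc [-172.   -82.5]
pLb [0.5167 0.0528] loc [-177.9   84.6]
pRb [ 0.5339 -0.1124] loc [-178.8  -81.5]
btn [ 0.6835 -0.071 ] loc [-25.5 -56.6]
hinge [ 0.6264 -0.1198] loc [-87.6 -98.9]
doorend in [ 0.4347 -0.1526] loc [-281.8 -110.7]
doorend out [ 0.4462 -0.1778] loc [-273.  -136.9]
cupcap [0.6143 0.0084] loc [-85.7  29.9]
purplefront [0.4253 0.0421] loc [-270.    83.9]
turq [0.5259 0.1287] loc [-160.6  159.1]
yel [ 0.5123 -0.3093] loc [-221.6 -274.8]
```

```bash
cat >> h.py <<'E'
O=np.array([0.7028,-0.012]); A=np.radians(6.2)
def l2w(x,y): return O+np.array([[np.cos(A),-np.sin(A)],[np.sin(A),np.cos(A)]])@np.array([x,y])/1000
def w2l(p): return np.array([[np.cos(A),np.sin(A)],[-np.sin(A),np.cos(A)]])@(np.array(p[:2])-O)*1000
def st():
    s=manip.read_state(); R=s['eef_rot']; print('t',round(s['clock'],2),'p',s['ee_pos'].round(4),'loc',w2l(s['ee_pos']).round(1),'yaw-rel',round(np.degrees(np.arctan2(R[1,0],R[0,0])-A),1),'F',s['force'].round(1),'w',round(s['width'],4),'q',s['q'].round(0))
    return s
def need(x,y,z,yawrel=None):
    s=st(); R=s['eef_rot']
    if yawrel is not None:
        d=np.degrees(np.arctan2(R[1,0],R[0,0])-A)-yawrel; d=(d+180)%360-180; print('turn z',(d/90).round(4))
        a=np.radians(yawrel)+A; R=np.array([[np.cos(a),np.sin(a),0],[np.sin(a),-np.cos(a),0],[0,0,-1]])
    w=l2w(x,y); v=np.array([*w,z])-s['ee_pos']; print('shift after turn',(R.T@v/.3).round(4),'mm',(R.T@v*1000).round(1))
E
python3 -c "
from h import *
need(-215,0,.17,-90)"
```

```text
t 0.15 p [ 0.2104 -0.6145  0.2046] loc [-554.6 -545.8] yaw-rel -77.3 F [-0.3 -1.  -0.7] w 0.0939 q [-81.  14.  89.  -0.  77. -10.]
turn z 0.1411
shift after turn [-1.8194 -1.1319  0.1154] mm [-545.8 -339.6   34.6]
```

```bash
python3 -m crank '[[[0,0,0.07],[0,0,0],1],[[0,0,0.071],[0,0,0],1],[[0,0,0],[-0.17,-0.106,0.01],1],[[0,0,0],[-0.17,-0.106,0.01],1],[[0,0,0],[-0.17,-0.106,0.01],1],[[0,0,0],[-0.17,-0.106,0.01],1],[[0,0,0],[-0.17,-0.106,0.01],1],[[0,0,0],[-0.17,-0.106,0.01],1],[[0,0,0],[-0.17,-0.106,0.01],1],[[0,0,0],[-0.17,-0.106,0.01],1],[[0,0,0],[-0.17,-0.106,0.01],1]]'; python3 -c "
from h import *
need(-215,0,.17,-90); cap('wrist','w1'); cap('scene','s1')"
```

```text
clock: 1.52
ee_pos: [0.4459, -0.1259, 0.1784]
eef_rot: [[0.108, -0.994, 0.0], [-0.994, -0.108, -0.0], [0.0, -0.0, -1.0]]
force: [0.9, -0.9, 0.4]
width: 0.0004
t 1.52 p [ 0.4459 -0.1259  0.1784] loc [-267.7  -85.4] yaw-rel -90.0 F [ 0.9 -0.9  0.4] w 0.0004 q [-30. -10. 117.   0.  73.  54.]
turn z -0.0001
shift after turn [-0.2848 -0.1758  0.0281] mm [-85.4 -52.7   8.4]
```

View pics/w1.png

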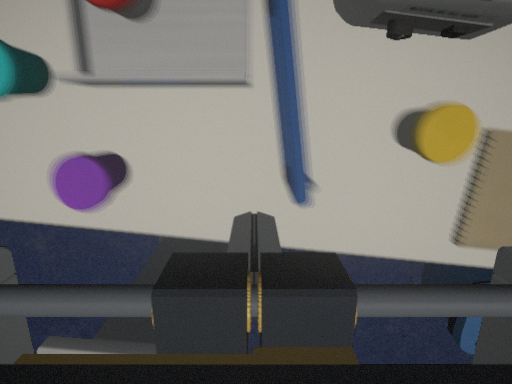

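The wrist view shows the tray panel's edge at v≈82 (u 60–250), the door from (278,0) to (300,200), and the strip tip near (312,185). Next I'll move in front of the tray.

```bash
python3 -m crank '[[[0,0,0],[-0.15,-0.08,0.015],1],[[0,0,0],[-0.13,-0.08,0.015],1],[[0,0,0],[0,0,0],1],[[0,0,0],[0,0,0],1]]'; python3 - <<'E'
from h import *
st(); c=cap('wrist','w2')
E
```

```text
clock: 2.12
ee_pos: [0.4838, -0.0398, 0.1693]
eef_rot: [[0.108, -0.994, -0.0], [-0.994, -0.108, -0.0], [0.0, 0.0, -1.0]]
force: [0.7, -0.0, 0.2]
width: 0.0007
t 2.12 p [ 0.4838 -0.0398  0.1693] loc [-220.7   -4. ] yaw-rel -90.0 F [ 0.7 -0.   0.2] w 0.0007 q [-18.  -6. 115.  -0.  72.  66.]
```

View pics/w2.png

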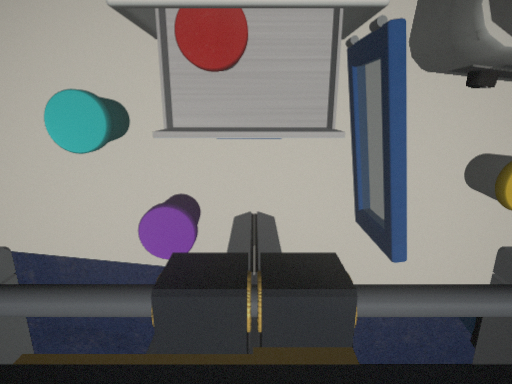

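The view is square on. The panel's top outer edge runs (155,136)–(343,136), the roof front edge about (112,6)–(386,8), and the door's top outer edge (405,27)–(407,252). The finger tip is at (254,215).

```bash
python3 - <<'E'
from h import *
c=load('w2')
for n,p,z in[('pL',(155,136),.08),('pR',(343,136),.08),('roofFL',(112,6),.115),('roofFR',(386,8),.115),('hinge-out',(403,26),.113),('end-out',(407,252),.113),('end-in',(390,258),.113),('cup',(211,32),.09)]:
    q=onz(c,p,z); print(n,q.round(4),w2l(q).round(1))
need(-200,0,.045,-90)
E
```

```text
pL [0.5218 0.0534 0.08  ] [-172.8   84.6]
pR [ 0.5398 -0.113   0.08  ] [-172.9  -82.8]
roofFL [0.6133 0.0745 0.115 ] [-79.6  95.7]
roofFR [ 0.6326 -0.1162  0.115 ] [-81.1 -96. ]
hinge-out [ 0.6232 -0.1315  0.113 ] [ -92.  -110.2]
end-out [ 0.4498 -0.1761  0.113 ] [-269.3 -135.8]
end-in [ 0.4426 -0.1627  0.113 ] [-275.  -121.7]
cup [0.6093 0.0083 0.09  ] [-90.7  30.3]
t 2.17 p [ 0.4838 -0.0401  0.1694] loc [-220.7   -4.3] yaw-rel -90.1 F [-0.2 -0.5  0.8] w 0.0004 q [-18.  -6. 115.  -0.  72.  66.]
turn z -0.0008
shift after turn [-0.0143 -0.0692  0.4148] mm [ -4.3 -20.7 124.4]
```

```bash
python3 -m crank '[[[0,0,0],[-0.007,-0.03,0.14],1],[[0,0,0],[-0.007,-0.03,0.14],1],[[0,0,0],[0,0,0.13],1],[[0,0,0],[0,0,0],1],[[0,0,0],[0,-0.03,0],1],[[0,0,0],[0,-0.03,0],1],[[0,0,0],[0,-0.03,0],1],[[0,0,0],[0,-0.03,0],1],[[0,0,0],[0,0,0],1]]'; python3 -c "
from h import *
need(-91,0,.045,-90); cap('wrist','w3')"
```

```text
clock: 3.3
ee_pos: [0.5384, -0.0289, 0.0468]
eef_rot: [[0.108, -0.994, 0.001], [-0.994, -0.108, -0.0], [0.0, -0.001, -1.0]]
force: [-0.7, 0.7, -0.3]
width: 0.0008
t 3.3 p [ 0.5384 -0.0289  0.0468] loc [-165.3    0.9] yaw-rel -90.0 F [-0.7  0.7 -0.3] w 0.0008 q [-15.  11. 111.   0.  58.  69.]
turn z 0.0003
shift after turn [ 0.0031 -0.2477  0.006 ] mm [  0.9 -74.3   1.8]
```

View pics/w3.png

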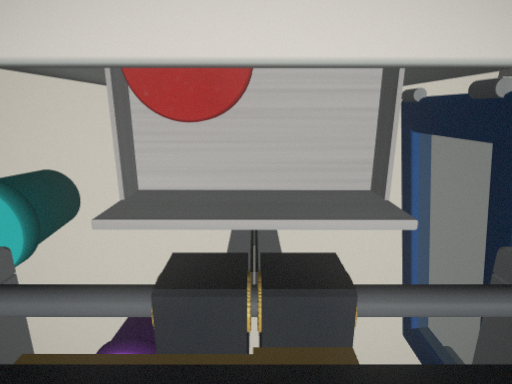

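The panel's top edge (v≈226) is now just ahead of the fingertips and the cup stands behind it, top at (190,80). I'll push on gently.

```bash
python3 -m crank '[[[0,0,0],[0,-0.02,0],1],[[0,0,0],[0,-0.03,0],1],[[0,0,0],[0,-0.03,0],1],[[0,0,0],[0,-0.03,0],1],[[0,0,0],[0,-0.03,0],1],[[0,0,0],[0,-0.025,0],1],[[0,0,0],[0,-0.015,0],1],[[0,0,0],[0,0,0],1]]'; python3 -c "
from h import *
need(-91,0,.045,-90); c=load('w3'); print(w2l(onz(c,(255,228),.08))); cap('wrist','w4')"
```

```text
clock: 4.35
ee_pos: [0.5919, -0.0234, 0.0469]
eef_rot: [[0.108, -0.994, 0.002], [-0.994, -0.108, -0.001], [0.001, -0.002, -1.0]]
force: [0.1, -0.6, 1.1]
width: 0.0004
t 4.35 p [ 0.5919 -0.0234  0.0469] loc [-111.4    0.6] yaw-rel -90.0 F [ 0.1 -0.6  1.1] w 0.0004 q [-13.  17. 103.  -0.  59.  71.]
turn z 0.0001
shift after turn [ 0.002  -0.0681  0.0063] mm [  0.6 -20.4   1.9]
[-154.23377475    0.75057119]
```

View pics/w4.png

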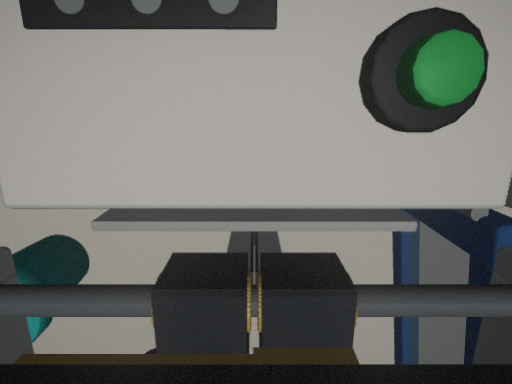

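```bash
python3 -m crank '[[[0,0,0],[0,-0.015,0],1],[[0,0,0],[0,-0.015,0],1],[[0,0,0],[0,-0.015,0],1],[[0,0,0],[0,-0.01,0],1],[[0,0,0],[0,-0.007,0],1],[[0,0,0],[0,0,0],1]]'; python3 -c "
from h import *
st()"; python3 -m crank '[[[0,0,0],[0,-0.007,0],1],[[0,0,0],[0,0,0],1]]'
```

```text
clock: 5.15
ee_pos: [0.6098, -0.021, 0.0464]
eef_rot: [[0.108, -0.994, 0.001], [-0.994, -0.108, 0.0], [-0.0, -0.001, -1.0]]
force: [0.0, -0.6, 0.5]
width: 0.0005
t 5.15 p [ 0.6098 -0.021   0.0464] loc [-93.4   1.1] yaw-rel -90.0 F [ 0.  -0.6  0.5] w 0.0005 q [-13.  20. 101.   0.  60.  71.]
clock: 5.4
ee_pos: [0.6116, -0.0208, 0.0464]
eef_rot: [[0.108, -0.994, 0.0], [-0.994, -0.108, 0.0], [-0.0, -0.0, -1.0]]
force: [-0.8, 0.2, 0.3]
width: 0.0009
```

```bash
python3 -m crank '[[[0,0,0],[0,-0.007,0],1],[[0,0,0],[0,0,0],1],[[0,0,0],[0,0,0],1]]';python3 -m crank '[[[0,0,0],[0,-0.007,0],1],[[0,0,0],[0,0,0],1],[[0,0,0],[0,0,0],1]]';python3 -c "
from h import *
need(-91,0,.045,-90);  cap('wrist','w5')"
```

```text
clock: 5.78
ee_pos: [0.6128, -0.0206, 0.0463]
eef_rot: [[0.108, -0.994, -0.002], [-0.994, -0.108, 0.0], [-0.0, 0.002, -1.0]]
force: [-4.9, -0.1, 3.0]
width: 0.0007
clock: 6.15
ee_pos: [0.6127, -0.0207, 0.0463]
eef_rot: [[0.109, -0.994, -0.008], [-0.994, -0.109, -0.0], [-0.001, 0.008, -1.0]]
force: [-13.7, -2.1, 9.7]
width: 0.0006
t 6.15 p [ 0.6127 -0.0207  0.0463] loc [-90.5   1.1] yaw-rel -90.0 F [-13.7  -2.1   9.7] w 0.0006 q [-12.  20. 100.  -0.  61.  71.]
turn z 0.0005
shift after turn [0.0037 0.0016 0.0044] mm [1.1 0.5 1.3]
```

View pics/w5.png

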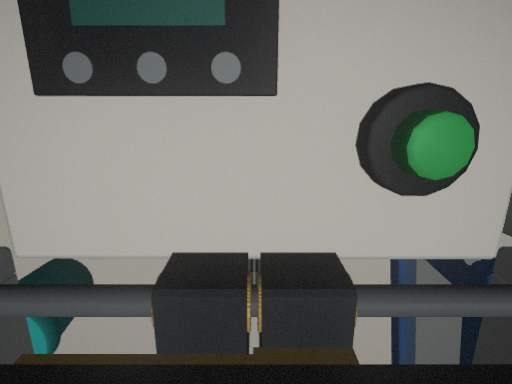

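The tray is firmly home: 14 N at the stop, with the TCP at local x −90.5 as expected. Next I back off and rise, then go round to the door's outer side.

```bash
python3 -m crank '[[[0,0,0],[0,0.05,0],1],[[0,0,0],[0,0.1,0],1],[[0,0,0],[0,0.05,-0.14],1],[[0,0,0],[0,0,-0.15],1],[[0,0,0],[0,0,-0.12],1],[[0,0,0],[0,0,0],1],[[0,0,0],[0,0,0],1]]'; python3 -c "
from h import *
need(-215,-190,.165,6.6);  cap('wrist','w6');cap('scene','s6')"
```

```text
clock: 7.08
ee_pos: [0.5557, -0.0268, 0.1683]
eef_rot: [[0.108, -0.994, -0.001], [-0.994, -0.108, 0.0], [-0.001, 0.001, -1.0]]
force: [0.9, -0.4, 0.0]
width: 0.0008
t 7.08 p [ 0.5557 -0.0268  0.1683] loc [-147.9    1.2] yaw-rel -90.0 F [ 0.9 -0.4  0. ] w 0.0008 q [-14.   4. 105.   0.  71.  69.]
turn z -1.0733
shift after turn [-0.2955  0.6073  0.011 ] mm [-88.6 182.2   3.3]
```

View pics/w6.png

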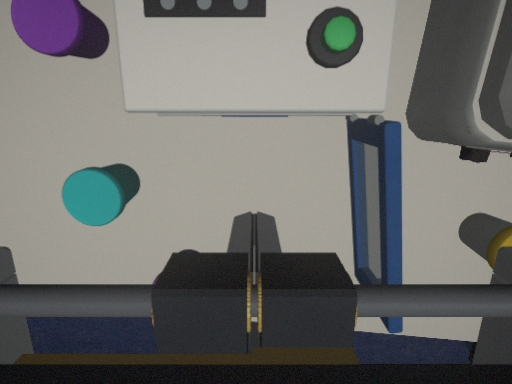

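View pics/s6.png

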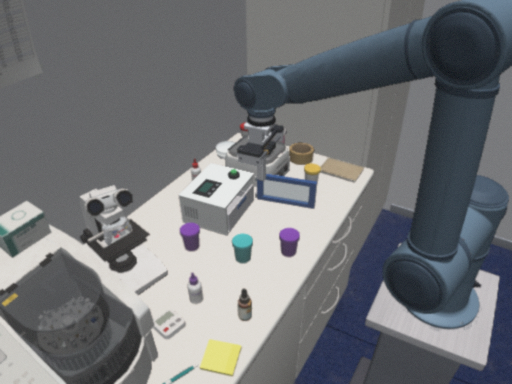

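The tray front is flush at v≈114, the button is at (340,34), and the door is undisturbed, (352,120)–(395,330).

```bash
python3 -m crank '[[[0,0,0],[0.159,0.056,0],1],[[0,0,0],[0.159,0.056,0],1],[[0,0,0],[0.159,0.056,0],1],[[0,0,0],[0.159,0.056,0],1],[[0,0,-0.11],[0,0,0],1],[[0,0,-0.11],[0,0,0],1],[[0,0,-0.11],[0,0,0],1],[[0,0,-0.11],[0,0,0],1],[[0,0,-0.11],[0,0,0],1],[[0,0,-0.11],[0,0,0],1],[[0,0,-0.11],[0,0,0],1],[[0,0,-0.11],[0,0,0],1]]';python3 -m crank '[[[0,0,-0.11],[0,0,0],1],[[0,0,-0.083],[0,0,0],1],[[0,0,0],[0,0,0],1],[[0,0,0],[0,0,0],1]]'; python3 -c "
from h import *
need(-218,-178,.055,6.6);  cap('wrist','w7')
c=load('w6')
for z in(.12,.125,.13): print(z,onz(c,(340,34),z),w2l(onz(c,(340,34),z)))"
```

```text
clock: 8.68
ee_pos: [0.5092, -0.2234, 0.1675]
eef_rot: [[0.997, -0.074, -0.002], [-0.074, -0.997, 0.002], [-0.003, -0.002, -1.0]]
force: [-0.8, 0.8, 1.0]
width: 0.0005
clock: 9.18
ee_pos: [0.5096, -0.2237, 0.1686]
eef_rot: [[0.976, 0.219, -0.001], [0.219, -0.976, 0.001], [-0.001, -0.001, -1.0]]
force: [1.1, 0.2, -0.3]
width: -0.0
t 9.18 p [ 0.5096 -0.2237  0.1686] loc [-215.  -189.6] yaw-rel 6.5 F [ 1.1  0.2 -0.3] w -0.0 q [-35.   4. 105.   0.  72. -48.]
turn z -0.0015
shift after turn [-0.0056 -0.0395  0.3786] mm [ -1.7 -11.9 113.6]
0.12 [ 0.68302513 -0.07261033  0.12      ] [-26.20508138 -58.12014874]
0.125 [ 0.6817982 -0.0714295  0.125    ] [-27.29731044 -56.81371515]
0.13 [ 0.68057126 -0.07024867  0.13      ] [-28.38953951 -55.50728156]
```

View pics/w7.png

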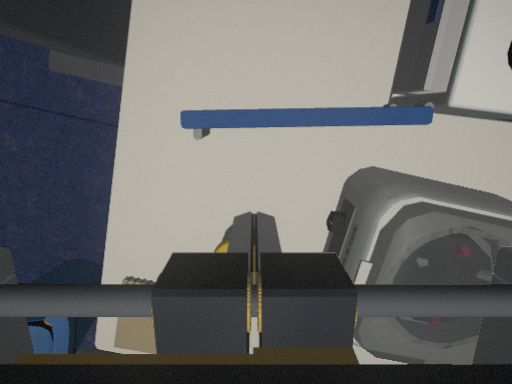

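The view is square on the door: outer top edge (183,127)–(432,123), strip at (201,132). The yellow cup is at about (222,245), behind the fingers and 45 mm or more away.

```bash
python3 -c "
from h import *
c=load('w7')
for p in[(184,127),(432,122),(201,136)]: print(w2l(onz(c,p,.113)))
p,q=[w2l(onz(c,p,.113)) for p in[(184,127),(432,122)]]; d=p-q; print(np.degrees(np.arctan2(-d[0],d[1])),np.linalg.norm(d))"
python3 -m crank '[[[0,0,0],[-0.005,0,0.13],1],[[0,0,0],[0,0,0.13],1],[[0,0,0],[0,0,0.11],1],[[0,0,0],[0,0,0],1],[[0,0,0],[0,0,0],1]]'; python3 -c "
from h import *
st();need(-218,-161,.055,6.6)"
```

```text
[-276.22409812 -136.67491041]
[ -86.85160598 -111.38305726]
[-262.69201195 -142.07373667]
97.60718413829137 191.05396780870737
clock: 9.85
ee_pos: [0.5093, -0.2248, 0.0598]
eef_rot: [[0.975, 0.221, 0.002], [0.221, -0.975, -0.001], [0.001, 0.001, -1.0]]
force: [0.1, -0.4, -0.8]
width: 0.0006
t 9.85 p [ 0.5093 -0.2248  0.0598] loc [-215.4 -190.7] yaw-rel 6.6 F [ 0.1 -0.4 -0.8] w 0.0006 q [-35.  12. 108.   0.  60. -48.]
t 9.85 p [ 0.5093 -0.2248  0.0598] loc [-215.4 -190.7] yaw-rel 6.6 F [ 0.1 -0.4 -0.8] w 0.0006 q [-35.  12. 108.   0.  60. -48.]
turn z -0.0005
shift after turn [ 0.0027 -0.0993  0.0159] mm [  0.8 -29.8   4.8]
```

```bash
python3 -m crank '[[[0,0,0],[-0.012,-0.05,0],1],[[0,0,0],[-0.012,-0.05,0],1],[[0,0,0],[0,-0.04,0],1],[[0,0,0],[0,-0.02,0],1],[[0,0,0],[0,0,0],1]]'; cat >> h.py <<'E'
def hinge():
    s=st(); R=s['eef_rot']; h=np.array([*l2w(-86,-100),s['ee_pos'][2]]); H=(R.T@(h-s['ee_pos']))*1000; print('hinge in tool mm',H.round(1))
    return H
def arc(phi,yd=-22.5):
    H=hinge(); p=np.radians(phi); Rm=np.array([[np.cos(p),-np.sin(p)],[np.sin(p),np.cos(p)]])
    print('row: turn',round(phi/90,4),'shift',(((np.eye(2)-Rm)@np.array([H[0],yd]))/300).round(4),'corr y mm',H[1]-yd)
E
python3 -c "
from h import *
arc(6)"
```

```text
clock: 10.48
ee_pos: [0.4908, -0.1786, 0.0586]
eef_rot: [[0.975, 0.222, 0.0], [0.222, -0.975, -0.0], [0.0, 0.0, -1.0]]
force: [0.1, 0.1, 0.9]
width: 0.0003
t 10.47 p [ 0.4908 -0.1786  0.0586] loc [-228.8 -142.7] yaw-rel 6.6 F [0.1 0.1 0.9] w 0.0003 q [-32.   8. 113.  -0.  59. -45.]
hinge in tool mm [146.7 -26.    0. ]
row: turn 0.0667 shift [-0.0052 -0.0515] corr y mm -3.467053091886008
```

```bash
python3 -m crank '[[[0,0,0.0333],[-0.0026,-0.03,0],1],[[0,0,0.0667],[-0.0052,-0.0515,0],1],[[0,0,0.0667],[-0.0052,-0.0515,0],1],[[0,0,0.0667],[-0.0052,-0.0515,0],1],[[0,0,0.0667],[-0.0052,-0.0515,0],1],[[0,0,0.0667],[-0.0052,-0.0515,0],1],[[0,0,0.0333],[-0.0026,-0.0257,0],1],[[0,0,0],[0,0,0],1],[[0,0,0],[0,0,0],1]]'; python3 -c "
from h import *
arc(6);cap('wrist','w8');cap('top','t8')"
```

```text
clock: 11.6
ee_pos: [0.4854, -0.0867, 0.0585]
eef_rot: [[0.919, -0.394, 0.0], [-0.394, -0.919, -0.0], [0.0, 0.0, -1.0]]
force: [-0.4, -1.0, 0.5]
width: 0.0003
t 11.6 p [ 0.4854 -0.0867  0.0585] loc [-224.2  -50.8] yaw-rel -29.4 F [-0.4 -1.   0.5] w 0.0003 q [-23.   4. 117.  -0.  58.  -0.]
hinge in tool mm [144.5 -25.    0. ]
row: turn 0.0667 shift [-0.0052 -0.0508] corr y mm -2.4572317221470605
```

View pics/w8.png

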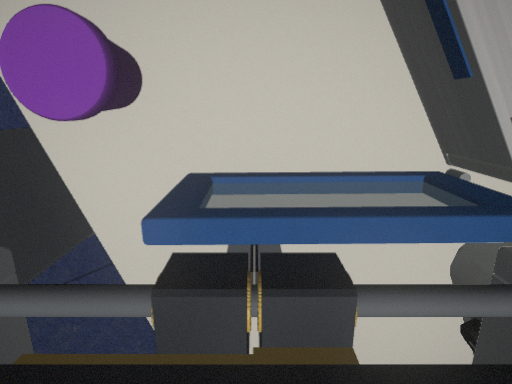

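View pics/t8.png

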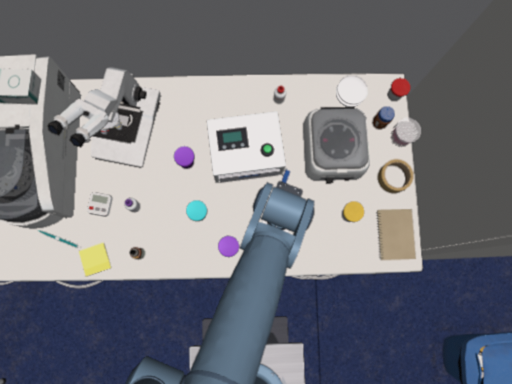

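The door follows the fingers, square to the gripper in the view, with its free edge clear of the purple cup. I'll continue the swing.

```bash
python3 -m crank '[[[0,0,0.0333],[-0.0026,-0.0254,0],1],[[0,0,0.0667],[-0.0052,-0.0508,0],1],[[0,0,0.0667],[-0.0052,-0.0508,0],1],[[0,0,0.0667],[-0.0052,-0.0508,0],1],[[0,0,0.0667],[-0.0052,-0.0508,0],1],[[0,0,0.0667],[-0.0052,-0.0508,0],1],[[0,0,0.0667],[-0.0052,-0.0508,0],1],[[0,0,0.0667],[-0.0052,-0.0508,0],1],[[0,0,0.0333],[-0.0026,-0.0254,0],1],[[0,0,0],[0,0,0],1],[[0,0,0],[0,0,0],1]]'; python3 -c "
from h import *
arc(3);cap('wrist','w9')"
```

```text
clock: 13.08
ee_pos: [0.5592, 0.0065, 0.0584]
eef_rot: [[0.322, -0.947, -0.0], [-0.947, -0.322, 0.0], [-0.0, 0.0, -1.0]]
force: [0.1, 0.4, 0.1]
width: 0.0004
t 13.07 p [0.5592 0.0065 0.0584] loc [-140.7   33.9] yaw-rel -77.4 F [0.1 0.4 0.1] w 0.0004 q [-11.  12. 108.  -0.  60.  60.]
hinge in tool mm [142.6 -24.3  -0. ]
row: turn 0.0333 shift [-0.0033 -0.025 ] corr y mm -1.7586327874277217
```

View pics/w9.png

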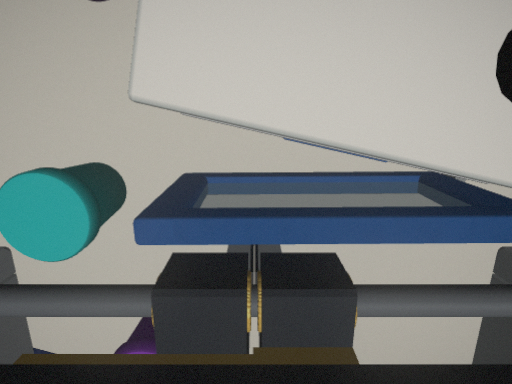

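The door is about 12° from shut and parallel to the gripper. The turquoise cup is clear on the left.

```bash
python3 -m crank '[[[0,0,0.0333],[-0.0033,-0.025,0],1],[[0,0,0.0333],[-0.0033,-0.025,0],1],[[0,0,0.0333],[-0.0033,-0.025,0],1],[[0,0,0.0222],[-0.0022,-0.0167,0],1],[[0,0,0.0176],[0,-0.01,0],1],[[0,0,0],[0,0,0],1],[[0,0,0],[0,0,0],1]]'; python3 -c "
from h import *
arc(3);cap('wrist','w10')"
```

```text
clock: 14.0
ee_pos: [0.588, 0.0175, 0.0585]
eef_rot: [[0.108, -0.994, 0.0], [-0.994, -0.108, -0.0], [0.0, -0.0, -1.0]]
force: [0.1, -0.1, -0.4]
width: 0.0008
t 14.0 p [0.588  0.0175 0.0585] loc [-111.    41.8] yaw-rel -90.0 F [ 0.1 -0.1 -0.4] w 0.0008 q [ -9.  16. 104.  -0.  60.  74.]
hinge in tool mm [141.8 -25.    0. ]
row: turn 0.0333 shift [-0.0033 -0.0248] corr y mm -2.480972478001501
```

View pics/w10.png

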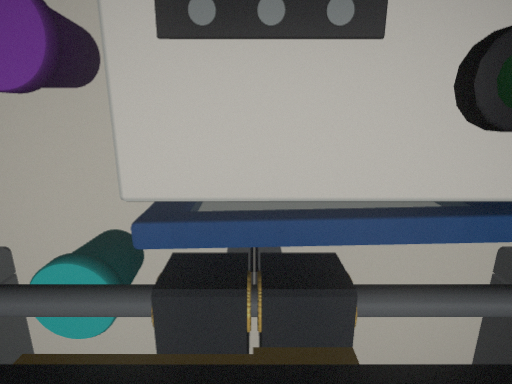

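Nearly shut: the blue frame is at v≈225, slightly inclined to the roof edge at v≈200. I'll push on in small steps until the force rises.

```bash
python3 -m crank '[[[0,0,0],[0,-0.007,0],1],[[0,0,0],[0,0,0],1],[[0,0,0],[0,0,0],1]]'; python3 -m crank '[[[0,0,0],[0,-0.007,0],1],[[0,0,0],[0,0,0],1],[[0,0,0],[0,0,0],1]]'
```

```text
clock: 14.42
ee_pos: [0.5903, 0.0179, 0.0585]
eef_rot: [[0.108, -0.994, 0.0], [-0.994, -0.108, -0.0], [0.0, -0.0, -1.0]]
force: [-0.1, 0.0, 1.3]
width: 0.0003
clock: 14.8
ee_pos: [0.5915, 0.0181, 0.0584]
eef_rot: [[0.108, -0.994, -0.002], [-0.994, -0.108, -0.0], [-0.0, 0.002, -1.0]]
force: [-4.7, -1.4, 3.4]
width: 0.0008
```

```bash
python3 -m crank '[[[0,0,0],[0,-0.007,0],1],[[0,0,0],[0,0,0],1],[[0,0,0],[0,0,0],1],[[0,0,0],[0,0,0],1]]'; python3 -c "
from h import *
hinge();cap('wrist','w11')"
```

```text
clock: 15.3
ee_pos: [0.5913, 0.0181, 0.0584]
eef_rot: [[0.108, -0.994, -0.008], [-0.994, -0.108, -0.001], [-0.0, 0.008, -1.0]]
force: [-14.8, -1.9, 10.8]
width: 0.0005
t 15.3 p [0.5913 0.0181 0.0584] loc [-107.6   42. ] yaw-rel -90.0 F [-14.8  -1.9  10.8] w 0.0005 q [ -9.  17. 103.  -0.  61.  75.]
hinge in tool mm [142.  -21.6  -0.2]
```

View pics/w11.png

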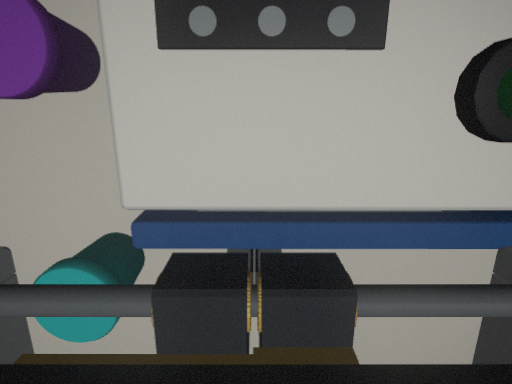

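The door is shut: 15 N at the stop, TCP at local x −107.6 (expected −108), and the frame parallel and tight at v 210–247. I'll back off, rise and look at the button.

```bash
python3 -m crank '[[[0,0,0],[0,0.05,0],1],[[0,0,0],[0,0.1,0],1],[[0,0,0],[0,0.05,-0.15],1],[[0,0,0],[0,0,-0.15],1],[[0,0,0],[0,0,-0.15],1],[[0,0,0],[0.15,-0.02,0],1],[[0,0,0],[0.15,-0.02,0],1],[[0,0,0],[0,0,0],1],[[0,0,0],[0,0,0],1]]'; python3 -c "
from h import *
cap('wrist','w12');cap('scene','s12');need(-30,-55,.15,-90)"
```

```text
clock: 16.48
ee_pos: [0.5563, -0.0759, 0.1932]
eef_rot: [[0.108, -0.994, -0.0], [-0.994, -0.108, 0.0], [-0.0, -0.0, -1.0]]
force: [-0.5, -0.3, -0.2]
width: 0.0006
t 16.57 p [ 0.5562 -0.0753  0.1933] loc [-152.6  -47.1] yaw-rel -90.0 F [ 0.4 -0.2  0.9] w 0.0007 q [-19.   3. 103.   0.  74.  64.]
turn z 0.0005
shift after turn [ 0.0263 -0.4087  0.1443] mm [   7.9 -122.6   43.3]
```

View pics/w12.png

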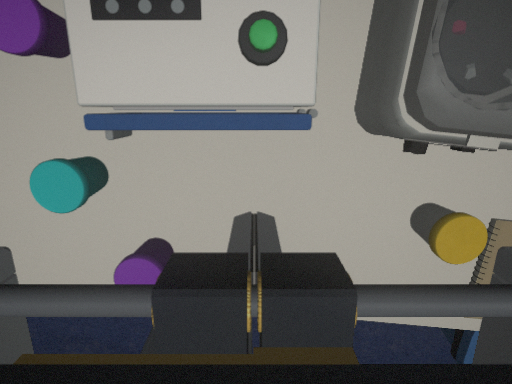

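View pics/s12.png

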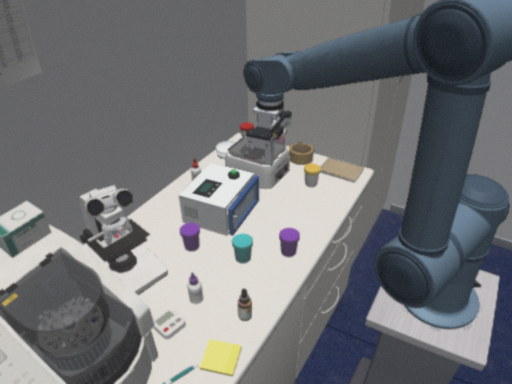

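The door is flush shut (blue bar v≈121, parallel to the roof edge at v≈104). The green button is at (263,34) in the wrist view and about (234,174) in the scene view. I'll triangulate its top by colour mask.

```bash
python3 - <<'E'
from h import *
A_=[];B=[]
for f in('w6','w12','s12','top0'):
    c=load(f); im=c['image'].astype(int); m=((im[...,1]>im[...,0]*1.6)&(im[...,1]>im[...,2]*1.35)&(im[...,1]>90)).astype(np.uint8)
    n,l,s,ce=cv2.connectedComponentsWithStats(m); i=1+np.argmax(s[1:,4]); print(f,ce[i],s[i])
    o,d=ray(c,ce[i]); d/=np.linalg.norm(d); P=np.eye(3)-np.outer(d,d); A_.append(P);B.append(P@o)
x=np.linalg.solve(sum(A_),sum(B)); print(x,w2l(x),[np.linalg.norm(a@x-b) for a,b in zip(A_,B)])
print(w2l(x))
st()
E
```

```text
w6 [339.6824085   32.88311688] [324  16  32  35 847]
w12 [262.90043924  33.99853587] [249  19  29  31 683]
s12 [233.27777778 171.61111111] [231 170   6   4  18]
top0 [267.15789474 148.36842105] [263 145   9   8  57]
[ 0.68033642 -0.06901767  0.13401314] [-28.49006502 -54.25811763] [np.float64(0.00011844974771061759), np.float64(0.00045349076704289185), np.float64(0.0005291295678983768), np.float64(0.0006385888474307696)]
[-28.49006502 -54.25811763]
t 16.57 p [ 0.5562 -0.0753  0.1933] loc [-152.6  -47.1] yaw-rel -90.0 F [ 0.4 -0.2  0.9] w 0.0007 q [-19.   3. 103.   0.  74.  64.]
```

```bash
python3 -m crank '[[[0,0,0],[0.013,-0.15,0],1],[[0,0,0],[0.013,-0.15,0],1],[[0,0,0],[0,-0.112,0],1],[[0,0,0],[0,0,0.08],1],[[0,0,0],[0,0,0.06],1],[[0,0,0],[0,0,0],1],[[0,0,0],[0,0,0],1]]'; python3 -c "
from h import *
need(-29,-55,.134,-90);cap('wrist','w13')"
```

```text
clock: 17.45
ee_pos: [0.6802, -0.0706, 0.1523]
eef_rot: [[0.108, -0.994, 0.001], [-0.994, -0.108, -0.0], [0.0, -0.001, -1.0]]
force: [-0.5, -0.7, 0.3]
width: 0.0005
t 17.45 p [ 0.6802 -0.0706  0.1523] loc [-28.8 -55.8] yaw-rel -90.0 F [-0.5 -0.7  0.3] w 0.0005 q [-15.  21.  86.   0.  73.  68.]
turn z -0.0001
shift after turn [-0.0028  0.0005  0.0608] mm [-0.8  0.2 18.3]
```

View pics/w13.png

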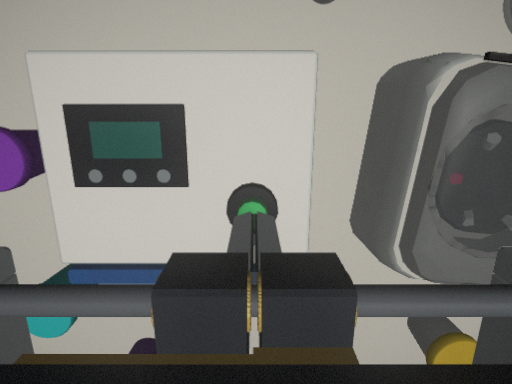

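The fingertips are right over the button (green at (252,210)). I'll press in small steps.

```bash
python3 -m crank '[[[0,0,0],[0,0,0.04],1],[[0,0,0],[0,0,0.015],1],[[0,0,0],[0,0,0],1],[[0,0,0],[0,0,0],1]]'; python3 -m crank '[[[0,0,0],[0,0,0.01],1],[[0,0,0],[0,0,0],1],[[0,0,0],[0,0,0],1]]'; python3 -m crank '[[[0,0,0],[0,0,0.007],1],[[0,0,0],[0,0,0],1],[[0,0,0],[0,0,0],1]]'
```

```text
clock: 18.0
ee_pos: [0.6799, -0.0708, 0.1352]
eef_rot: [[0.108, -0.994, -0.001], [-0.994, -0.108, -0.0], [-0.0, 0.001, -1.0]]
force: [-0.8, -0.3, 1.4]
width: 0.0002
clock: 18.38
ee_pos: [0.6801, -0.0708, 0.1323]
eef_rot: [[0.108, -0.994, 0.0], [-0.994, -0.108, -0.0], [0.0, -0.0, -1.0]]
force: [-1.3, -0.2, 3.6]
width: 0.0006
clock: 18.75
ee_pos: [0.6802, -0.0708, 0.1312]
eef_rot: [[0.108, -0.994, 0.0], [-0.994, -0.108, -0.0], [0.0, -0.0, -1.0]]
force: [-4.6, -0.0, 9.2]
width: 0.0006
```

```bash
python3 -m crank '[[[0,0,0],[0,0,0.006],1],[[0,0,0],[0,0,0],1],[[0,0,0],[0,0,0],1]]'; python3 -m crank '[[[0,0,0],[0,0,-0.05],1],[[0,0,0],[0,0,-0.1],1],[[0,0,0],[0,0,-0.1],1],[[0,0,0],[0,0.15,0],1],[[0,0,0],[0,0.15,0],1],[[0,0,0],[0,0.15,0],1],[[0,0,0],[0,0,0],1],[[0,0,0],[0,0,0],1]]'; python3 -c "
from h import *
st();cap('wrist','w14');cap('scene','s14');cap('top','t14')
c=load('w14');im=c['image'].astype(int); m=((im[...,1]>im[...,0]*1.6)&(im[...,1]>im[...,2]*1.35)&(im[...,1]>90)).astype(np.uint8)
n,l,s,ce=cv2.connectedComponentsWithStats(m); i=1+np.argmax(s[1:,4]); print(ce[i],proj(c,[0.6803,-.0690,.134]))
cs=load('s14')['image'];c0=load('scene0')['image']
t=load('t14')['image'];t0=load('top0')['image']
cv2.imwrite('pics/cmp.png',cv2.resize(np.hstack([c0[150:340,165:345],cs[150:340,165:345]])[:,:,::-1],None,fx=2.2,fy=2.2))"
```

```text
clock: 19.12
ee_pos: [0.6803, -0.0709, 0.131]
eef_rot: [[0.108, -0.994, 0.0], [-0.994, -0.108, -0.001], [0.001, -0.0, -1.0]]
force: [-7.5, 0.6, 14.4]
width: 0.0004
clock: 20.12
ee_pos: [0.5466, -0.0854, 0.2034]
eef_rot: [[0.108, -0.994, 0.001], [-0.994, -0.108, -0.0], [0.0, -0.001, -1.0]]
force: [0.8, 0.4, 1.0]
width: 0.0003
t 20.12 p [ 0.5466 -0.0854  0.2034] loc [-163.2  -56.1] yaw-rel -90.0 F [0.8 0.4 1. ] w 0.0003 q [-21.   1. 104.   0.  75.  63.]
[251.46860643  21.69678407] [[251.95126758  22.15843409]]
```

View pics/w14.png

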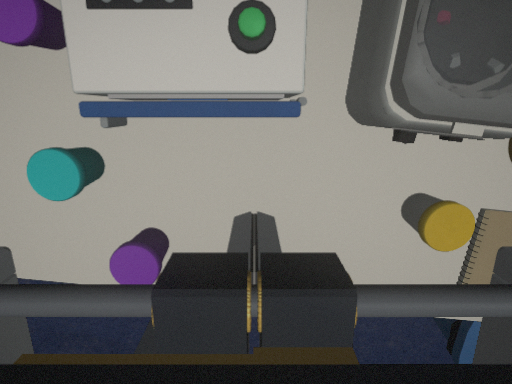

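View pics/cmp.png

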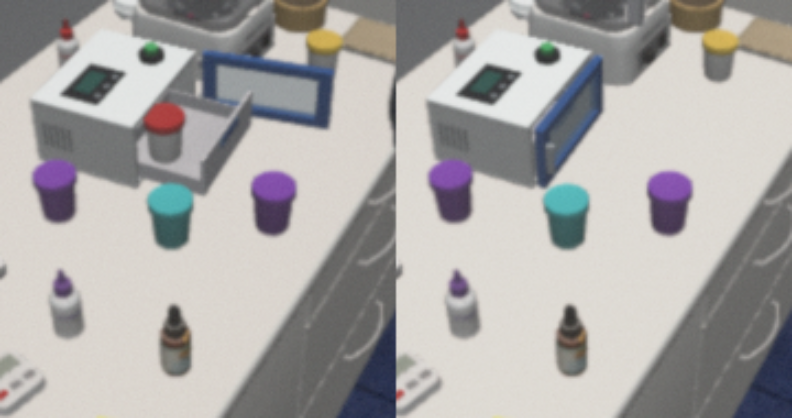

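The before/after comparison shows the door flush, the button up at its old height, and all bystanders unmoved. The arm is clear, so I'm handing in.

```bash
python3 -c "
from workcell import manip
print(manip.hand_in())"
```

```text
the job is handed in; nothing more can be done
None
```

I pushed the tray home, swung the door shut and pressed the start button, all with shut fingertips, and handed the job in at about 20 s of the 53 s allowed. Handing in gave no verdict.

- **Tray:** it stopped firmly at 14 N, with the fingertips where a fully home tray puts them. The door was still wide open, at about 1.7 rad.
- **Door:** I swung it at about 0.8 rad/s, slowing before the end. It stopped firmly at 15 N, with the fingertips within 0.5 mm of the shut position, and it still looked flush and parallel in the last views.
- **Button:** I pressed it onto its stop at up to 14 N, well over the 4 N needed. Afterwards it was back up: its pixel was within 1 px of where a released button should appear.
- **Bystanders:** in the before-and-after scene views the two bottles, the yellow-capped cup and the look-alikes had not visibly moved.
- **Red-capped cup:** the last view of it, partway through the push, showed it standing on the tray. It is now hidden behind the shut door and under the roof, so I could not check it at the end.

No checks failed or disagreed, apart from camera position readings differing by 2–3 mm, which the force stops settled.

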